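# Set a timber block up against a flip stop

## Robot

A 6-joint arm with a two-finger parallel gripper is mounted at the origin on a cart in front of the work surface, level with it; the furniture and walls round the work are solid. World frame = base frame: x ahead of the robot, y to its left, z up, the work surface at z = 0. Lengths are in m, angles in rad, forces in N, time in s.
With the tool pointing down it reaches from about 0.35 to 0.975 m from the base axis. Payload 4.9 kg.
Tool frame: the origin (TCP) lies midway between the tips of the shut fingers; the grasp point (between the pads) lies 19 mm behind it; z points along the fingers, y is the line along which they close (so a half turn about z gives the same grasp; the last joint's range is limited). The gripper opens to 85 mm and grips with 20 to 120 N. Pads are 22 mm wide; open, the fingers measure 114 mm over their backs; the gripper's body (76 mm by 85 mm) begins 54 mm behind the grasp point. The pads swing forward as they close: fully open they stand 13 mm farther back than shut.
Start: joints at [-1.401, 0.053, 1.613, -0, 1.476, -0.119], TCP at [0.178, -0.599, 0.231] pointing down, gripper open.
Joint ranges: [-3.01, 3.01], [-1.01, 2.22], [0.06, 2.58], [-1.02, 4.17], [0.09, 2.62], [-3.14, 3.14]. Speed limits (rad/s): [2.57, 2.57, 3.14, 3.14, 3.14, 3.14].

## Interface

Orientations are given as a rotation vector (axis times angle).
In Python, from station import ctrl, optics, job gives the robot as it stands.
- The arm moves only by the shell command python3 -m jog 'ROWS' [OPENING] [FORCE]. ROWS is JSON, a list of rows, each a list of 2 entries, a list of its own where there are three numbers: the shift along the tool's x, y, z in m, then the turn, a rotation vector about the tool's x, y, z in rad. A call has 1 to 5 rows; each row is the pose to reach, as a shift and turn from the pose commanded when the call began, along the tool's axes at that moment; what a row does not reach only later rows make up. A row lasts 1/10 s, in which the tool goes at most 50 mm and 8.59 degrees, less where a joint would pass 70% of its speed; a pose out of reach is approached as far as the arm can. A call with a gripper value outside its range is refused whole. OPENING is the opening, from 0 (shut) to 1 (fully open), set as the call begins (- or left out, the last holds). The fingers move at their own pace and stop on an object; FORCE is the grip in N (left out, the last holds). Time passes only in rows, so rows that repeat a pose let the fingers close. It gives the time, the measured TCP pose, the force, the opening and the grip force at its end, in the units of the state.
- ctrl.get_obs(): the state, without advancing time (a new reading comes with each control period).
- optics.get_image(name): name is "side" or "top"; returns a dict with "image" (400x640x3 uint8, blue, green, red), "fx", "fy", "cx", "cy" (pixels), "rvec" (rotation vector, rad) and "tvec" (3), from world to camera coordinates, as OpenCV has them. Camera axes: x right, y down, z forward; pixel columns grow to the right and rows downward; lengths in m; the calibration is good to about 2 mm. A picture is of the moment at which its call begins. There is no depth.
- job.finish_job(): hands the job in; it is judged then, once.
The state is a dict: "t": time; "q": joint angles; "dq": joint speeds; "effort": joint torques, N m; "tool_pos": TCP position; "tool_rot": TCP orientation; "contact_force": force on the tool from outside, world axes, zero at the start; "wrist_torque": the same for the moment, N m; "opening": finger opening in m; "grip_force": force on a finger pad.
Only numpy, scipy, OpenCV 4.12 (cv2) and the standard library are available. Lean on these libraries where they do the work, as an engineer would, in place of code of your own. Each camera call takes 0.05 s, during which the arm holds its last target. There are 200 camera calls.

## Task

Make the timber block ready at the stop fence, only by pushing: flip the red stop arm over so that it hangs down in front of the fence, tip the standing block over so that it lies lengthwise along the fence, and push it until its side is flat against the fence and its end is up against the stop arm. Do not pinch or lift the block, and leave the try square, pencil and tape measure where they lie.

Things in the scene. Friction and masses are not known exactly. Their poses are not given: they have to be found in the camera images.
- fence: Stop fence, fixed: plywood bed 190 x 360 mm, 18 mm thick, with an aluminium bar along its 360 mm length, 26 mm thick, its top 54 mm above the worktop. Origin: on the worktop under the middle of the bar's front face. x points square to that face, away from the robot (bed from x = -130 to +60 mm, bar 0 to +26), y along the bar, z up. The block belongs in front of the bar, on the -x side.
- stop_base: Flip stop's black carriage, fixed on the bar. Origin: on the worktop, under the line of the bar's front face, in the plane of the stop face (the red arm's +y side, in any position of the arm). Axes as the fence's. The block's end belongs in this plane, the block on its +y side. The carriage takes y = -41 to +11 mm, x = -23 to +26 mm, up to 92 mm high; its knob reaches x = +49 mm, 77 mm high.
- stop_tip (a point): Free end of the red stop arm, a bar 30 mm wide along the fence (this point in the middle of the width, 15 mm to -y of stop_base), 14 mm thick, 58 mm long from pivot to tip. Pivot: x = -14 mm in the fence's frame, 80 mm above the worktop. Swung back, the arm stands up and leans away from the robot, tip about 132 mm above the worktop; down, it hangs in front of the bar, tip 4 mm above the bed.
- flip_arm (a joint): Angle of the red arm about its pivot, which runs along the fence: 0 = hanging down in front of the bar (end stop), 3.14 = upright, 3.6 rad = leaning back (end stop; it starts and rests there). It turns freely, 0.1 kg: pushed towards the robot past upright, it drops to 0 (give or take 0.04) by itself. A push of about 1 N on its upper half is enough.
- block_center (a point): Centre of the loose timber block, 40 x 100 x 45 mm, about 0.12 kg. Axes: y along its 100 mm length, x across 40 mm, z across 45 mm. It starts on end on the bed in front of the bar, on the stop's +y side, its 40 mm direction roughly square to the bar. Pushed along the fence near its top, it tips over its bottom edge without sliding.
- try_square: Try square lying on the worktop, 130 x 198 x 17 mm; origin at the middle of its underside. Leave it.
- pencil: Red carpenter's pencil lying on the worktop behind the fence, 12 x 168 x 9 mm; origin at the middle of its underside. Leave it.
- tape_measure: Yellow tape measure standing on the worktop, 82 x 33 x 69 mm; origin at the middle of its underside. Leave it.
Mind the look-alikes: they are no part of the job. What is shaped like the part that bears block_center but orange is not meant.

How it is judged:
At the end, for the whole second after the job is handed in: The stop arm hangs down (within 0.08 rad), the block lies on the bed along the fence (within 0.05 rad), its side against the fence (its centre at most 25.5 mm from the bar) and its end against the stop face (within 4 mm), at rest (value of joint flip_arm below 0.08 rad and angle between the y axis of block_center and the y axis of fence, either way round below 0.05 rad and height (world z) of block_center below 0.045 m and x of block_center in the frame of fence between -0.0255 and 0 m and y of block_center in the frame of stop_base between 0.045 and 0.054 m and linear speed of block below 0.02 m/s); the robot touches nothing.
It fails at once if the block is lifted (height (world z) of block_center above 0.088 m or (angle between the y axis of block_center and the z axis of fence, either way round above 1.35 rad and height (world z) of block_center above 0.068 m)).
It fails at once if the block is pinched (the fingers squeeze it with over 18 N while neither fence nor stop takes a push) (contact force between the fingers and block above 18 N and contact force between block and fence below 5 N and contact force between block and stop_base below 5 N).
It fails at once if the try square is moved more than 20 mm (distance of try_square from where it was at the start of the episode above 0.02 m).
It fails at once if the pencil is moved more than 20 mm (distance of pencil from where it was at the start of the episode above 0.02 m).
It fails at once if the tape measure is moved more than 20 mm (distance of tape_measure from where it was at the start of the episode above 0.02 m).
It also fails if it takes over 64 s, if anything falls off the work surface, if the arm or the gripper's body presses on something with over 40 N, if the wrist force passes 120 N, or if a joint passes its speed limit or range.

## Working session

There is one attempt and no reset: what is moved stays moved. The work goes in short steps, Python scripts to look and compute and a shell command to move; the robot and the scene stay as the last step left them, time stands still between calls to the robot, and variables do not carry over. Pictures are saved under pics/ and viewed, at most 10 in all, crops included, and the job is handed in when it is done.

```bash
mkdir -p pics; ls; cat > h.py <<'E'
import numpy as np, cv2
from station import ctrl, optics, job
def snap(n,f=None):
    d=optics.get_image(n)
    if f: cv2.imwrite('pics/'+f,d['image'])
    return d
def cam(d):
    R=cv2.Rodrigues(np.array(d['rvec'],float))[0]; t=np.array(d['tvec'],float).ravel(); return R,t
def ray(d,u,v):
    R,t=cam(d); return -R.T@t, R.T@np.array([(u-d['cx'])/d['fx'],(v-d['cy'])/d['fy'],1])
def onz(d,u,v,z):
    c,r=ray(d,u,v); return c+r*(z-c[2])/r[2]
def proj(d,p):
    R,t=cam(d); q=R@np.array(p)+t; return q[0]/q[2]*d['fx']+d['cx'],q[1]/q[2]*d['fy']+d['cy']
def tri(d1,p1,d2,p2):
    c1,r1=ray(d1,*p1); c2,r2=ray(d2,*p2)
    s=np.linalg.lstsq(np.c_[r1,-r2],c2-c1,rcond=None)[0]
    a,b=c1+s[0]*r1,c2+s[1]*r2; return (a+b)/2,np.linalg.norm(a-b)
E
python3 - <<'E'
from h import *
for n in('top','side'):
    d=snap(n,n+'0.png'); print(n,ray(d,d['cx'],d['cy']),d['fx'])
o=ctrl.get_obs(); print(o['tool_pos'],o['tool_rot'],o['opening'])
E
```

```text
pics
top (array([0.42060387, 0.3388467 , 1.10535756]), array([ 0.13941839, -0.00261601, -0.99023011])) 478.5787718543636
side (array([0.34341315, 1.25247172, 0.61108908]), array([ 0.231039  , -0.84425303, -0.48358847])) 433.0994959256858
[ 0.17790025 -0.59854934  0.23016109] [-3.10701615e+00 -4.51753841e-01  8.72785885e-05] 0.08549711441646586
```

View pics/top0.png

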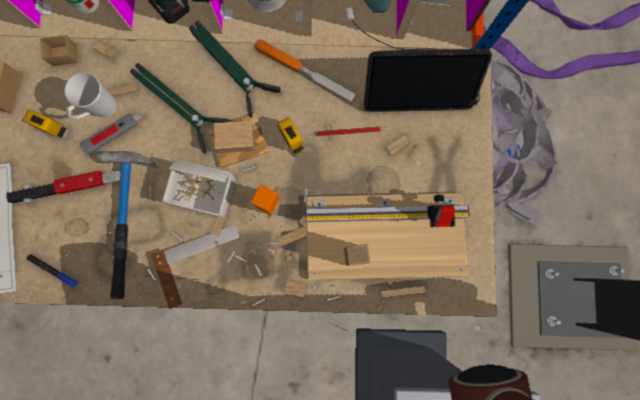

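View pics/side0.png

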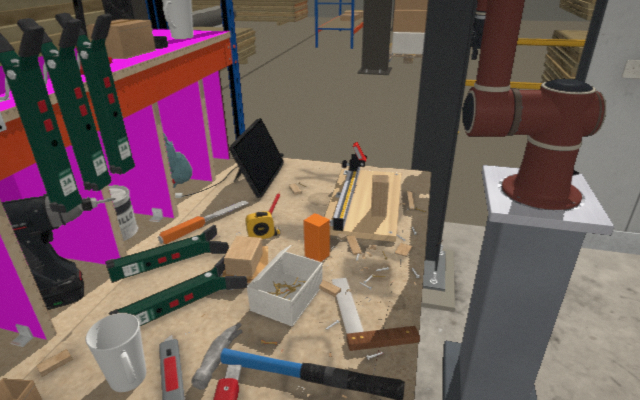

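Top view: the fence spans columns 306–468, with the bar at row ~213, the red arm at (441,213) and the block's top at about (356,255). Side view: the block is at about (379,195) and the arm tip at (362,155). I'll enlarge both.

```bash
python3 - <<'E'
import cv2,numpy as np
a=cv2.imread('pics/top0.png')[180:290,295:480]; b=cv2.imread('pics/side0.png')[130:250,320:440]
a=cv2.resize(a,None,fx=4.3,fy=4.3,interpolation=cv2.INTER_CUBIC); cv2.imwrite('pics/c1.png',a)
cv2.imwrite('pics/c2.png',cv2.resize(b,None,fx=5,fy=5,interpolation=cv2.INTER_CUBIC))
E
```

```text
(no output)
```

View pics/c1.png

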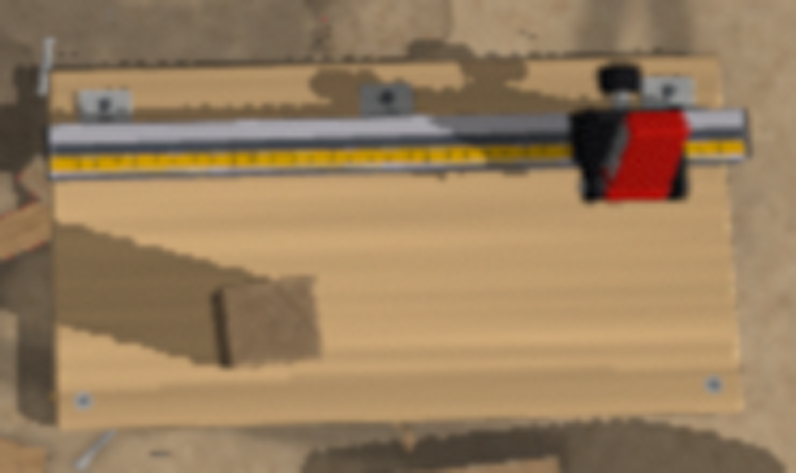

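View pics/c2.png

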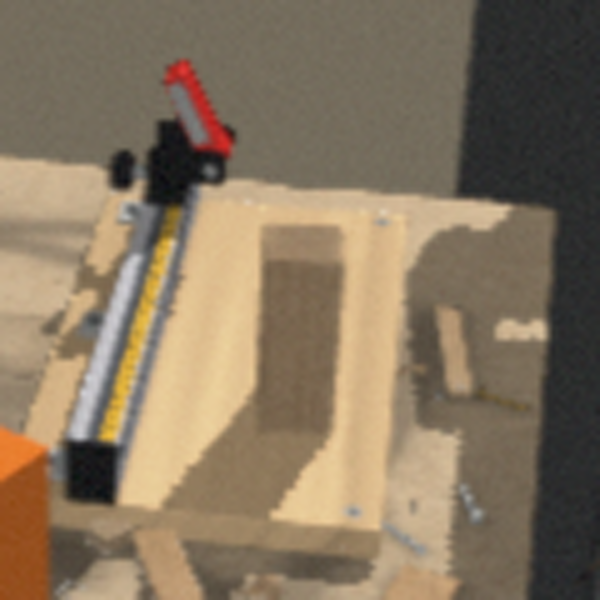

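Crop 1: the bed corners lie near (52,70), (722,57), (60,428) and (742,410). The block's top face has corners (232,285), (316,277), (320,357) and (230,367). The red arm spans columns 612–688. Crop 2 confirms the arm is leaning back and the block is standing.

```bash
cat > m.py <<'E'
from h import *
d=optics.get_image('top'); f=lambda u,v,z: onz(d,295+u/4.3-.4,180+v/4.3-.4,z)
B=np.array([f(52,70,.018),f(722,57,.018),f(742,410,.018),f(60,428,.018)])[:,:2]
print('bed',B.round(4), [round(float(np.linalg.norm(B[i]-B[(i+1)%4])),4) for i in range(4)])
M=np.array([[.06,.18],[.06,-.18],[-.13,-.18],[-.13,.18]])
T,_=cv2.estimateAffinePartial2D(M,B); s=np.hypot(T[0,0],T[1,0]); yaw=np.arctan2(T[1,0],T[0,0]); o=T[:,2]
R=np.array([[np.cos(yaw),-np.sin(yaw)],[np.sin(yaw),np.cos(yaw)]]); print('fence',o,np.degrees(yaw),'scale',s)
F=lambda p:(R.T@(np.array(p[:2])-o)).round(4)
print('bar front edge',F(f(52,174,.054)),F(f(745,157,.054)))
K=[f(232,285,.118),f(316,277,.118),f(320,357,.118),f(230,367,.118)]
print('block fence',[F(k) for k in K],F(np.mean(K,0)),'world',np.mean(K,0)); 
hsv=cv2.cvtColor(d['image'],cv2.COLOR_BGR2HSV); m=(((hsv[...,0]<8)|(hsv[...,0]>172))&(hsv[...,1]>150)).astype(np.uint8); m[:, :420]=0;m[:,470:]=0;m[:180]=0;m[250:]=0
v,u=np.nonzero(m); print('red',u.min(),u.max(),v.min(),v.max())
for uu,vv in((437,205),(455,205),(437,226),(455,226)): print(F(onz(d,uu,vv,.132)),F(onz(d,uu,vv,.08)))
E
python3 m.py
```

```text
bed [[0.5745 0.3671]
 [0.5915 0.009 ]
 [0.4051 0.0012]
 [0.3863 0.3572]] [0.3586, 0.1865, 0.3565, 0.1884]Traceback (most recent call last):
  File "m.py", line 6, in <module>
    T,_=cv2.estimateAffinePartial2D(M,B); s=np.hypot(T[0,0],T[1,0]); yaw=np.arctan2(T[1,0],T[0,0]); o=T[:,2]
        ~~~~~~~~~~~~~~~~~~~~~~~~~~~^^^^^
cv2.error: OpenCV(4.12.0) /io/opencv/modules/calib3d/src/ptsetreg.cpp:1108: error: (-215:Assertion failed) count >= 0 && to.checkVector(2) == count in function 'estimateAffinePartial2D'
```

```bash
sed -i 's/(M,B); s=/(M.copy(),B.copy(),ransacReprojThreshold=.02); s=/' m.py; python3 m.py
```

```text
bed [[0.5745 0.3671]
 [0.5915 0.009 ]
 [0.4051 0.0012]
 [0.3863 0.3572]] [0.3586, 0.1865, 0.3565, 0.1884]
fence [0.5240114  0.18533822] 2.8383444814665606 scale 0.9916957529996903
bar front edge [0.0004 0.1794] [ 0.0014 -0.1768]
block fence [array([-0.0605,  0.0932]), array([-0.0576,  0.0529]), array([-0.0955,  0.0523]), array([-0.0992,  0.0953])] [-0.0782  0.0734] world [0.44228685 0.25479203 0.118     ]
red 435 454 205 226
[ 0.0184 -0.09  ] [ 0.0245 -0.1033]
[ 0.0176 -0.127 ] [ 0.0237 -0.1423]
[-0.0247 -0.0876] [-0.0209 -0.1007]
[-0.0255 -0.1243] [-0.0217 -0.1395]
```

```bash
python3 - <<'E'
from h import *
t=snap('top'); s=snap('side')
print(tri(t,(570,311),s,(432,283)))
for z in(-.9,-.75,-.6):
  print(z,onz(t,540,285,z),onz(t,540,336,z),onz(t,585,311,z),onz(s,432,283,z))
print(proj(s,[.178,-.599,.23]),proj(t,[0,0,0.1]),ctrl.get_obs()['t'])
E
```

```text
(array([ 0.23252072, -0.7721102 , -1.02828627]), np.float64(0.02821484988596927))
-0.9 [ 0.35908598 -0.58499526 -0.9       ] [ 0.15417024 -0.57739328 -0.9       ] [ 0.25876187 -0.76643564 -0.9       ] [ 0.22815803 -0.61514166 -0.9       ]
-0.75 [ 0.3636875  -0.51589222 -0.75      ] [ 0.17409937 -0.50885887 -0.75      ] [ 0.27086759 -0.68376094 -0.75      ] [ 0.23959896 -0.42975087 -0.75      ]
-0.6 [ 0.36828901 -0.44678919 -0.6       ] [ 0.19402851 -0.44032446 -0.6       ] [ 0.28297331 -0.60108623 -0.6       ] [ 0.25103989 -0.24436007 -0.6       ]
(np.float64(477.80801370213334), np.float64(64.69333295484725)) (np.float64(484.02962540309704), np.float64(485.2948490981395)) 0.3
```

```bash

python3 -m jog '[[[0.037,-0.034,0],[0,0,0]],[[0.074,-0.067,0],[0,0,0]],[[0.111,-0.101,0],[0,0,0]],[[0.148,-0.134,0],[0,0,0]],[[0.185,-0.168,0],[0,0,0]]]' 0
python3 -m jog '[[[0.037,-0.034,0],[0,0,0]],[[0.074,-0.067,0],[0,0,0]],[[0.111,-0.101,0],[0,0,0]],[[0.148,-0.134,0],[0,0,0]],[[0.185,-0.168,0],[0,0,0]]]'
python3 -m jog '[[[0.037,-0.034,0],[0,0,0.1]],[[0.074,-0.067,0],[0,0,0.2]],[[0.111,-0.101,0],[0,0,0.239]],[[0.111,-0.101,0],[0,0,0.239]]]'
```

```text
t: 0.8
tool_pos: [0.308, -0.3839, 0.2313]
tool_rot: [3.109, 0.451, 0.001]
contact_force: [0.5, -0.1, -0.1]
opening: 0.0124
grip_force: 0.0
t: 1.3
tool_pos: [0.4375, -0.1702, 0.2316]
tool_rot: [3.108, 0.452, 0.001]
contact_force: [1.3, 0.1, 0.8]
opening: 0.0001
grip_force: 0.0
t: 1.7
tool_pos: [0.516, -0.0389, 0.2313]
tool_rot: [-3.139, -0.089, -0.001]
contact_force: [-0.3, 0.2, -0.4]
opening: -0.0
grip_force: 0.0
```

```bash
cat > w.py <<'E'
from h import *
from scipy.spatial.transform import Rotation as Ro
o=ctrl.get_obs(); yaw=np.radians(2.84); O=np.array([.524,.1853])
R=np.array([[np.cos(yaw),-np.sin(yaw)],[np.sin(yaw),np.cos(yaw)]])
print('t',round(o['t'],2),'fence xy',(R.T@(np.array(o['tool_pos'])[:2]-O)).round(4),'z',round(o['tool_pos'][2],4),'toolx yaw',np.degrees(np.arctan2(*Ro.from_rotvec(o['tool_rot']).as_matrix()[1::-1,0])).round(2),'F',np.round(o['contact_force'],2))
E
python3 w.py
```

```text
t 1.7 fence xy [-0.0191 -0.2235] z 0.2313 toolx yaw 3.23 F [-0.26  0.22 -0.45]
```

```bash

python3 -m jog '[[[0.028,-0.037,0],[0,0,0]],[[0.056,-0.075,0],[0,0,0]],[[0.084,-0.112,0],[0,0,0]],[[0.084,-0.112,0.04],[0,0,0]],[[0.084,-0.112,0.08],[0,0,0]]]'
python3 -m jog '[[[0,0,0.037],[0,0,0.007]],[[0,0,0.037],[0,0,0.007]]]'; python3 w.py
```

```text
t: 2.2
tool_pos: [0.5945, 0.0732, 0.1522]
tool_rot: [3.14, 0.081, 0.007]
contact_force: [0.3, 0.2, -1.1]
opening: 0.0001
grip_force: 0.0
t: 2.4
tool_pos: [0.5879, 0.0719, 0.1075]
tool_rot: [-3.141, -0.067, 0.02]
contact_force: [-1.3, -0.4, -1.1]
opening: 0.0002
grip_force: 0.0
t 2.4 fence xy [ 0.0582 -0.1164] z 0.1075 toolx yaw 2.44 F [-1.3  -0.44 -1.1 ]
```

```bash

python3 -m jog '[[[-0.012,0,0],[0,0,0]],[[-0.024,0,0],[0,0,0]],[[-0.036,0,0],[0,0,0]],[[-0.048,0,0],[0,0,0]],[[-0.058,0,-0.003],[0,0,0]]]'
python3 -m jog '[[[-0.012,0,-0.003],[0,0,0]],[[-0.024,0,-0.006],[0,0,0]],[[-0.034,0,-0.008],[0,0,0]],[[-0.042,0,-0.01],[0,0,0]],[[-0.042,0,-0.01],[0,0,0]]]'
python3 w.py
python3 -m jog '[[[0,0,-0.04],[0,0,0]],[[0,0,-0.08],[0,0,0]],[[0.03,-0.04,-0.08],[0,0,0]],[[0.03,-0.08,-0.08],[0,0,0]],[[0.03,-0.08,-0.08],[0,0,0]]]'
python3 - <<'E'
from h import *
a=snap('top')['image'][170:290,295:480]; b=snap('side')['image'][90:240,300:440]
a=cv2.resize(a,(760,493)); b=cv2.resize(b,(460,493))
cv2.imwrite('pics/s1.png',cv2.resize(np.hstack([a,b]),(800,323)))
E
```

```text
t: 2.9
tool_pos: [0.5337, 0.0699, 0.1182]
tool_rot: [3.141, 0.067, 0.002]
contact_force: [0.2, 0.0, -0.1]
opening: 0.0001
grip_force: 0.1
t: 3.4
tool_pos: [0.4921, 0.0682, 0.1277]
tool_rot: [-3.141, -0.067, -0.001]
contact_force: [0.9, -0.3, -1.1]
opening: 0.0002
grip_force: 0.0
t 3.4 fence xy [-0.0377 -0.1154] z 0.1277 toolx yaw 2.46 F [ 0.88 -0.28 -1.12]
t: 3.9
tool_pos: [0.5197, 0.1528, 0.2078]
tool_rot: [-3.139, -0.074, -0.001]
contact_force: [-0.4, -0.3, -0.8]
opening: -0.0
grip_force: 0.0
```

View pics/s1.png

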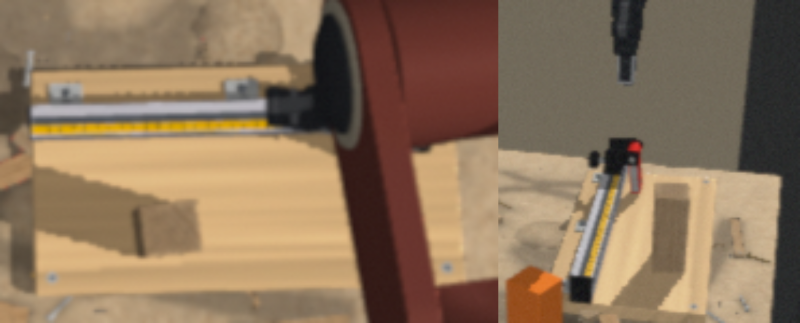

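Right panel: the arm hangs down, red side at (636,165), and the block still stands. Next I tip the block.

```bash

python3 -m jog '[[[-0.018,-0.046,0],[0,0,0]],[[-0.036,-0.092,0],[0,0,0]],[[-0.054,-0.139,0],[0,0,0]],[[-0.072,-0.185,0],[0,0,0]],[[-0.072,-0.185,0],[0,0,0]]]'
python3 -m jog '[[[0,0,0.04],[0,0,0]],[[0,0,0.08],[0,0,0]],[[0,0,0.108],[0,0,0]],[[0,0,0.108],[0,0,0]]]'; python3 w.py
```

```text
t: 4.5
tool_pos: [0.4373, 0.3342, 0.2071]
tool_rot: [-3.14, -0.075, 0.001]
contact_force: [1.3, 0.2, -1.0]
opening: 0.0001
grip_force: 0.0
t: 4.9
tool_pos: [0.4366, 0.3278, 0.0938]
tool_rot: [3.136, 0.064, -0.014]
contact_force: [-0.5, -0.5, -1.4]
opening: 0.0
grip_force: 0.0
t 4.9 fence xy [-0.0802  0.1466] z 0.0938 toolx yaw 2.35 F [-0.54 -0.48 -1.38]
```

```bash

python3 -m jog '[[[0,0.01,0],[0,0,0]],[[0,0.02,0],[0,0,0]],[[0,0.028,0],[0,0,0]],[[0,0.034,0],[0,0,0]],[[0,0.04,0],[0,0,0]]]'
python3 -m jog '[[[0,0.006,0],[0,0,0]],[[0,0.012,0],[0,0,0]],[[0,0.018,0],[0,0,0]],[[0,0.024,0],[0,0,0]],[[0,0.03,0],[0,0,0]]]'
python3 -m jog '[[[0,0.006,0],[0,0,0]],[[0,0.012,0],[0,0,0]],[[0,0.018,0],[0,0,0]],[[0,0.018,0],[0,0,0]],[[0,0.018,0],[0,0,0]]]'
python3 w.py; python3 - <<'E'
from h import *
a=snap('top')['image'][170:290,295:480]; b=snap('side')['image'][90:240,300:440]
a=cv2.resize(a,(760,493)); b=cv2.resize(b,(460,493))
cv2.imwrite('pics/s2.png',cv2.resize(np.hstack([a,b]),(800,323)))
E
```

```text
t: 5.4
tool_pos: [0.4419, 0.2907, 0.1005]
tool_rot: [-3.14, -0.066, -0.003]
contact_force: [-0.3, 0.3, -0.9]
opening: -0.0
grip_force: 0.1
t: 5.9
tool_pos: [0.4424, 0.2607, 0.0992]
tool_rot: [3.141, 0.067, -0.0]
contact_force: [-0.2, 0.0, -0.4]
opening: 0.0002
grip_force: 0.0
t: 6.4
tool_pos: [0.4433, 0.2431, 0.0993]
tool_rot: [-3.141, -0.067, -0.0]
contact_force: [0.4, -0.6, -0.4]
opening: 0.0005
grip_force: 0.0
t 6.4 fence xy [-0.0778  0.0617] z 0.0993 toolx yaw 2.43 F [ 0.39 -0.64 -0.41]
```

View pics/s2.png

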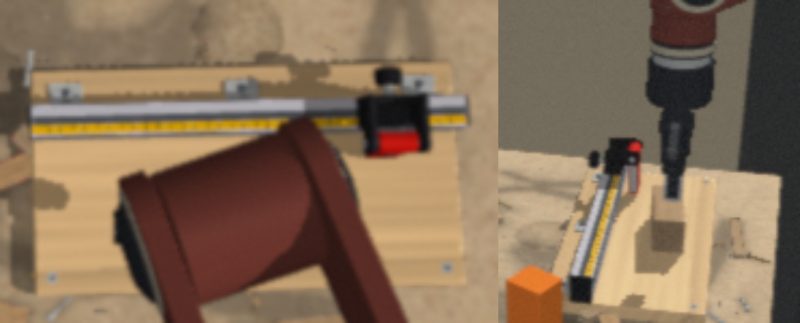

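The block lies down in front of the stop. I'll back off to the -y side to measure it.

```bash

python3 -m jog '[[[0,-0.005,-0.04],[0,0,0]],[[0,0,-0.08],[0,0,0]],[[0,0.03,-0.11],[0,0,0]],[[0,0.08,-0.11],[0,0,0]],[[0,0.12,-0.11],[0,0,0]]]' 1
python3 -m jog '[[[0,0.05,0],[0,0,0]],[[0,0.1,0],[0,0,0]],[[0,0.15,0],[0,0,0]],[[0,0.15,0],[0,0,0]]]'
python3 w.py; python3 - <<'E'
from h import *
d=snap('top','top3.png'); b=snap('side')['image'][90:240,300:440]
a=cv2.resize(d['image'][180:290,295:480],None,fx=4.3,fy=4.3,interpolation=cv2.INTER_CUBIC); cv2.imwrite('pics/s3.png',a)
E
```

```text
t: 7.0
tool_pos: [0.4491, 0.1222, 0.2113]
tool_rot: [3.141, 0.07, 0.006]
contact_force: [0.1, -1.5, -0.2]
opening: 0.0724
grip_force: 0.0
t: 7.4
tool_pos: [0.4549, -0.0314, 0.2096]
tool_rot: [3.139, 0.055, 0.001]
contact_force: [0.2, -0.3, 0.5]
opening: 0.0853
grip_force: 0.0
t 7.4 fence xy [-0.0798 -0.213 ] z 0.2096 toolx yaw 2.0 F [ 0.24 -0.27  0.47]
```

View pics/s3.png

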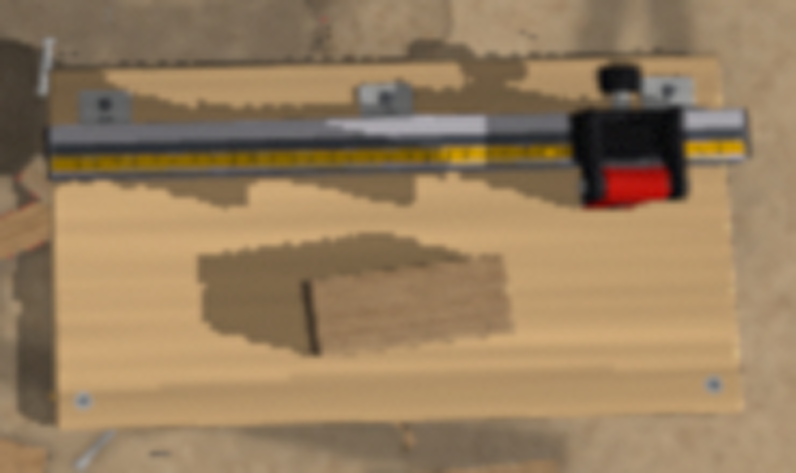

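The block's top face has corners (310,280), (500,257), (512,330) and (320,352). It lies flat and is yawed a few degrees.

```bash
python3 - <<'E'
from h import *
d=snap('top'); yaw=np.radians(2.84); O=np.array([.524,.1853])
R=np.array([[np.cos(yaw),-np.sin(yaw)],[np.sin(yaw),np.cos(yaw)]])
P=[R.T@(onz(d,295+u/4.3-.4,180+v/4.3-.4,.063)[:2]-O) for u,v in((310,280),(500,257),(512,330),(320,352))]
print(np.round(P,4),np.mean(P,0))
p=R.T@(onz(d,295+605/4.3-.4,180+185/4.3-.4,.08)[:2]-O); print('red left',p)
E
```

```text
[[-0.0569  0.0501]
 [-0.0474 -0.0464]
 [-0.0842 -0.0507]
 [-0.093   0.0464]] [-0.07036402 -0.00016334]
red left [-0.0135124  -0.09742881]
```

```bash

python3 -m jog '[[[-0.012,-0.042,0],[0,0,-0.015]],[[-0.024,-0.085,0],[0,0,-0.015]],[[-0.036,-0.128,0],[0,0,-0.015]],[[-0.048,-0.17,0],[0,0,-0.015]],[[-0.058,-0.212,0],[0,0,-0.015]]]'
python3 -m jog '[[[0,0,0.0],[0,0,0]],[[0,0,0],[0,0,0]],[[0,0,0.04],[0,0,0]],[[0,0,0.08],[0,0,0]],[[0,0,0.08],[0,0,0]]]';python3 w.py
```

```text
t: 8.05
tool_pos: [0.386, 0.186, 0.2094]
tool_rot: [-3.14, -0.096, -0.001]
contact_force: [0.8, -0.2, -0.7]
opening: 0.0856
grip_force: 0.0
t: 8.55
tool_pos: [0.3837, 0.181, 0.1234]
tool_rot: [3.137, 0.089, -0.018]
contact_force: [-1.0, -0.3, -1.3]
opening: 0.085
grip_force: 0.0
t 8.55 fence xy [-0.1403  0.0027] z 0.1234 toolx yaw 3.26 F [-0.95 -0.31 -1.3 ]
```

```bash

python3 -m jog '[[[0,0,0.035],[0,0,0.006]],[[0,0,0.07],[0,0,0.006]],[[0,0,0.096],[0,0,0.006]],[[0,0,0.096],[0,0,0.006]],[[0,0,0.096],[0,0,0.006]]]';python3 w.py
```

```text
t: 9.05
tool_pos: [0.389, 0.1826, 0.0349]
tool_rot: [-3.14, -0.08, -0.002]
contact_force: [-0.2, 0.7, 1.0]
opening: 0.0855
grip_force: 0.0
t 9.05 fence xy [-0.135  0.004] z 0.0349 toolx yaw 2.93 F [-0.22  0.72  1.  ]
```

```bash

python3 -m jog '[[[0.01,0,0],[0,0,0]],[[0.02,0,0],[0,0,0]],[[0.03,0,0],[0,0,0]],[[0.038,0,0],[0,0,0]],[[0.045,0,0],[0,0,0]]]'
python3 -m jog '[[[0.007,0,0],[0,0,0]],[[0.014,0,0],[0,0,0]],[[0.021,0,0],[0,0,0]],[[0.028,0,0],[0,0,0]],[[0.03,0,0],[0,0,0]]]';python3 w.py
python3 -m jog '[[[0.002,0,0],[0,0,0]],[[0.004,0,0],[0,0,0]],[[0.006,0,0],[0,0,0]],[[0.006,0,0],[0,0,0]]]';python3 w.py
```

```text
t: 9.55
tool_pos: [0.4337, 0.1851, 0.0336]
tool_rot: [-3.14, -0.081, 0.0]
contact_force: [-1.0, -0.6, 1.1]
opening: 0.0853
grip_force: 0.6
t: 10.05
tool_pos: [0.4635, 0.1867, 0.0334]
tool_rot: [-3.14, -0.081, -0.001]
contact_force: [0.3, -0.7, -0.0]
opening: 0.0853
grip_force: 0.3
t 10.05 fence xy [-0.0603  0.0044] z 0.0334 toolx yaw 2.96 F [ 0.33 -0.69 -0.03]
t: 10.45
tool_pos: [0.4689, 0.187, 0.0333]
tool_rot: [-3.14, -0.081, -0.001]
contact_force: [-0.1, -0.6, 0.0]
opening: 0.0856
grip_force: 0.1
t 10.45 fence xy [-0.055   0.0044] z 0.0333 toolx yaw 2.97 F [-0.08 -0.62  0.02]
```

Still no contact with the bar, so I continue in small steps.

```bash

python3 -m jog '[[[0.002,0,0],[0,0,0]],[[0.004,0,0],[0,0,0]],[[0.004,0,0],[0,0,0]]]'|grep -E 'pos|force'
python3 -m jog '[[[0.002,0,0],[0,0,0]],[[0.003,0,0],[0,0,0]],[[0.003,0,0],[0,0,0]]]'|grep -E 'pos|force'; python3 w.py
```

```text
tool_pos: [0.473, 0.1872, 0.0334]
contact_force: [-0.3, -0.2, -0.2]
grip_force: 0.1
tool_pos: [0.4736, 0.1872, 0.033]
contact_force: [-8.9, -0.5, 8.2]
grip_force: 4.6
t 11.05 fence xy [-0.0503  0.0044] z 0.033 toolx yaw 3.0 F [-8.88 -0.51  8.23]
```

```bash

python3 -m jog '[[[-0.015,0,0],[0,0,0]],[[-0.03,0,0],[0,0,0]],[[-0.03,0,-0.035],[0,0,0]],[[-0.03,0,-0.07],[0,0,0]],[[-0.03,-0.02,-0.1],[0,0,0]]]' >/dev/null
python3 -m jog '[[[0.01,-0.03,0],[0,0,0]],[[0.03,-0.06,0],[0,0,0]],[[0.052,-0.09,0],[0,0,0]],[[0.052,-0.09,0],[0,0,0]],[[0.052,-0.09,0],[0,0,0]]]' 0
python3 w.py
```

```text
t: 12.05
tool_pos: [0.492, 0.2986, 0.1329]
tool_rot: [3.14, 0.083, -0.001]
contact_force: [-0.5, -0.5, 1.3]
opening: 0.0125
grip_force: 0.0
t 12.05 fence xy [-0.0264  0.1147] z 0.1329 toolx yaw 3.02 F [-0.48 -0.5   1.31]
```

```bash

python3 -m jog '[[[0.004,0,0.03],[0,0,0.003]],[[0.004,0,0.06],[0,0,0.003]],[[0.004,0,0.09],[0,0,0.003]],[[0.004,0,0.09],[0,0,0.003]],[[0.004,0,0.09],[0,0,0.003]]]' >/dev/null; python3 w.py
python3 -m jog '[[[0,0.012,0],[0,0,0]],[[0,0.024,0],[0,0,0]],[[0,0.036,0],[0,0,0]],[[0,0.044,0],[0,0,0]],[[0,0.05,0],[0,0,0]]]'
python3 -m jog '[[[0,0.008,0],[0,0,0]],[[0,0.016,0],[0,0,0]],[[0,0.024,0],[0,0,0]],[[0,0.03,0],[0,0,0]],[[0,0.035,0],[0,0,0]]]'; python3 w.py
```

```text
t 12.55 fence xy [-0.023   0.1136] z 0.0434 toolx yaw 2.76 F [0.16 0.35 1.16]
t: 13.05
tool_pos: [0.4987, 0.2475, 0.0437]
tool_rot: [-3.14, -0.075, -0.001]
contact_force: [0.2, 2.0, 0.8]
opening: -0.0001
grip_force: 1.1
t: 13.55
tool_pos: [0.5001, 0.2131, 0.0433]
tool_rot: [-3.141, -0.076, 0.0]
contact_force: [0.3, 2.0, 0.4]
opening: -0.0
grip_force: 0.6
t 13.55 fence xy [-0.0225  0.029 ] z 0.0433 toolx yaw 2.79 F [0.25 2.03 0.39]
```

```bash

python3 -m jog '[[[0,0.002,0],[0,0,0]],[[0,0.004,0],[0,0,0]],[[0,0.006,0],[0,0,0]],[[0,0.006,0],[0,0,0]]]'|grep -E 'pos|contact'
python3 -m jog '[[[0,0.002,0],[0,0,0]],[[0,0.003,0],[0,0,0]],[[0,0.003,0],[0,0,0]]]'|grep -E 'pos|contact'
python3 -m jog '[[[0,0.001,0],[0,0,0]],[[0,0.002,0],[0,0,0]],[[0,0.002,0],[0,0,0]]]'|grep -E 'pos|contact'; python3 w.py
```

```text
tool_pos: [0.5003, 0.2074, 0.0432]
contact_force: [0.3, 1.0, -0.6]
tool_pos: [0.5004, 0.2044, 0.0432]
contact_force: [0.7, -0.1, -0.4]
tool_pos: [0.5005, 0.203, 0.0433]
contact_force: [-0.8, 2.9, -0.5]
t 14.55 fence xy [-0.0226  0.0188] z 0.0433 toolx yaw 2.78 F [-0.79  2.92 -0.48]
```

```bash

python3 -m jog '[[[0,0.001,0],[0,0,0]],[[0,0.001,0],[0,0,0]],[[0,0.002,0],[0,0,0]],[[0,0.002,0],[0,0,0]]]'|grep -E 'pos|contact'; python3 w.py
```

```text
tool_pos: [0.5005, 0.2027, 0.0436]
contact_force: [-0.7, 9.5, -0.8]
t 14.95 fence xy [-0.0226  0.0186] z 0.0436 toolx yaw 2.77 F [-0.68  9.54 -0.83]
```

It is firm against the stop. I'll back off, clear the view and look.

```bash

python3 -m jog '[[[0,-0.01,0],[0,0,0]],[[0,-0.03,0],[0,0,0]],[[0,-0.03,-0.05],[0,0,0]],[[0,-0.03,-0.1],[0,0,0]],[[0,-0.03,-0.15],[0,0,0]]]' >/dev/null
python3 -m jog '[[[-0.02,0.045,0],[0,0,0]],[[-0.04,0.09,0],[0,0,0]],[[-0.06,0.135,0],[0,0,0]],[[-0.06,0.18,0],[0,0,0]],[[-0.06,0.225,0],[0,0,0]]]' 1 >/dev/null
python3 -m jog '[[[0,0.04,0],[0,0,0]],[[0,0.08,0],[0,0,0]],[[0,0.08,0],[0,0,0]],[[0,0.08,0],[0,0,0]]]'
python3 - <<'E'
from h import *
d=snap('top'); b=snap('side')['image'][130:230,320:420]
a=cv2.resize(d['image'][195:265,355:480],None,fx=4,fy=4,interpolation=cv2.INTER_CUBIC); b=cv2.resize(b,(280,280),interpolation=cv2.INTER_CUBIC);cv2.imwrite('pics/s4.png',np.hstack([a,b]))
E
```

```text
t: 16.35
tool_pos: [0.454, -0.0777, 0.1932]
tool_rot: [3.141, 0.073, -0.001]
contact_force: [-0.7, 0.4, -0.4]
opening: 0.0857
grip_force: 0.0
```

View pics/s4.png

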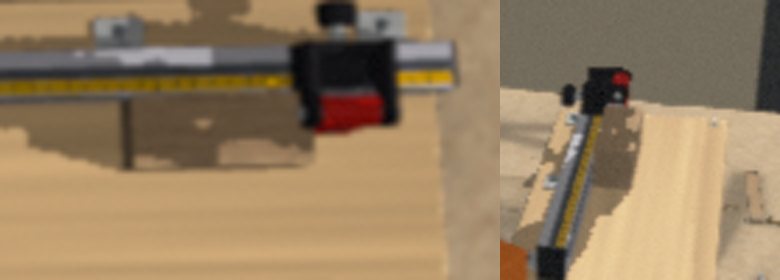

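The block lies along the bar with its end at the arm: front edge from (132,168) to (305,165), left end at column 130. One numeric check before handing in.

```bash
python3 - <<'E'
from h import *
d=snap('top'); yaw=np.radians(2.84); O=np.array([.524,.1853])
R=np.array([[np.cos(yaw),-np.sin(yaw)],[np.sin(yaw),np.cos(yaw)]])
for u,v in((132,168),(305,164),(131,102)): print(R.T@(onz(d,355+u/4-.4,195+v/4-.4,.063)[:2]-O))
E
```

```text
[-0.04030765  0.00396271]
[-0.04023081 -0.0903833 ]
[-0.00431321  0.00299017]
```

```bash
python3 -c "
from station import job; print(job.finish_job())"
```

```text
the job is handed in; nothing more can be done
None
```

The job is handed in, and the judge's verdict was not shown. By my last camera check the stop arm hangs down and the block lies flat along the fence (centre about 20 mm from the bar) with its end against the stop (centre about 50 mm from the stop face). The robot was clear of everything at hand-in, about 16 s in.

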